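Eject the copied drive from the dock and rack it

ROBOT

A 7-joint arm with a two-finger parallel gripper is mounted at the origin on the work surface. World frame = base frame: x ahead of the robot, y to its left, z up, the work surface at z = 0. Lengths are in m, angles in rad, forces in N, time in s.
With the tool pointing down it reaches from about 0.425 to 0.95 m from the base axis. Payload 4.7 kg.
Tool frame: the origin (TCP) lies between the finger pads; the fingertips stand 25 mm ahead of it and the grasp point (between the pads) lies 6 mm ahead of it; x points along the fingers, z is the direction in which the jaws open and shut, and the axes are right-handed (so a half turn about x gives the same grasp; the last joint's range is limited). The gripper opens to 85 mm and grips with 20 to 120 N. Pads are 22 mm wide; open, the fingers measure 114 mm over their backs; the gripper's body (76 mm by 85 mm) begins 54 mm behind the grasp point. The pads swing forward as they close: fully open they stand 13 mm farther back than shut.
Start: joints at [1.267, 0.469, -0.049, 1.532, 0.024, 1.141, -0.082], TCP at [0.183, -0.65, 0.256] pointing down, gripper open.
Joint ranges: [-2.59, 2.59], [-0.33, 1.99], [-1.39, 1.29], [0.1, 2.45], [-1.04, 4.18], [0.21, 1.99], [-2.66, 2.66]. Speed limits (rad/s): [2.57, 2.57, 3.14, 3.14, 3.14, 3.14, 3.14].

INTERFACE

Orientations are given as a 3x3 rotation matrix whose columns are the frame's x, y, z axes.
In Python, from rig import * gives the robot as it stands. Calls block until the motion is done:
- movep(position, orientation): joint-space move of the TCP to a pose.
- move_l(position, attitude=None, feed=0.15, until_force=None): straight line of the TCP; attitude=None keeps the orientation; feed is the mean speed in m/s. With until_force (N) it stops when the force on the tool has changed by that much, and returns True; else False.
- move_joints(angles): joint-space move.
- command_gripper(opening, newtons=None): finger opening in m; newtons is the grip in N (None keeps the last); returns when the fingers have stopped.
- sleep(seconds).
- inverse_kinematics(position, orientation): joint angles nearest the present ones, or None.
- sense(): the state.
- camera(name): name is "scene" or "top"; returns (picture, depth): 480x640x3 uint8, red, green, blue; 480x640 float32, m along the optical axis (not along the pixel's ray), 0 where there is no reading.
- camera_params(name): a dict with "K" (3x3 intrinsics, pixels), "position" and "rotation" of the camera in the world. Camera axes: x right, y down, z forward; pixel columns grow to the right and rows downward; lengths in m; the calibration is good to about 2 mm. A picture is of the moment at which its call begins. camera_params takes no time and is no camera call.
A pose or a line that the arm cannot do raises Unreachable and nothing moves.
- finish_job(): hands the job in, once; it reports no verdict.
The state is a dict: "time_s": time; "joint_pos": joint angles; "qd": joint speeds; "joint_efforts": joint torques, N m; "position": TCP position; "tcp_rot": TCP orientation; "wrist_force": force on the tool from outside, world axes, zero at the start; "ft_torque": the same for the moment, N m; "finger_gap": finger opening in m.
Only numpy, scipy, OpenCV 4.12 (cv2) and the standard library are available. Lean on these libraries where they do the work, as an engineer would, in place of code of your own. Each camera call takes 0.05 s, during which the arm holds its last target.

TASK

The copy onto the silver drive with the orange label is finished. Eject it by pushing the white key in front of its bay fully home and letting the key come back up, then lift the drive out of the dock and stand it, connector edge down, in a free slot of the black rack, lowering it right down onto the rack's floor rather than dropping it. Leave the black drive seated in its bay and everything else on the bench where it is.

Things in the scene. Friction and masses are not known exactly. Their poses are not given: they have to be found in the camera images.
- dock: Twin-bay drive dock, charcoal box 170 (x) x 160 (y) x 55 (z) mm, fixed. Origin: centre of its underside; x points from the keys to the bays, z up. Two upright bays open at the top at (30, +40) mm (left) and (30, -40) mm (right): wells 73 (x) x 13 (y) mm, floor at z = 8 mm. A sprung clip holds each drive against the +y wall; sliding a drive up takes 2 to 6 N. A key stands in front of each bay.
- key_left_top (a point): Centre of the top of the left (+y) bay's white eject key: cap 24 (x) x 34 (y) mm, at (-60, +40, 72) mm in the dock's frame when up, 17 mm proud of the dock; moves straight down. The drive's edge is 55 mm behind it. Pushing lifts that bay's drive 0.85 mm per mm of travel, 11.9 mm in all; when the key springs back, the clip keeps the drive raised.
- key_right_top (a point): The same for the right (-y) bay: (-60, -40, 72) mm in the dock's frame when up.
- key_left (a joint): Travel of the left key in m: 0 up, 0.014 fully home against its stop. Spring return: about 4 N to start, 8 N at the end, plus 2 to 6 N while lifting a drive.
- key_right (a joint): The same for the right key.
- silver_drive: The drive to take out: silver, orange label on both faces and orange stripe on its top edge, 70 (x) x 9.5 (y) x 100 (z) mm, about 100 g, on edge in the left or right bay, in line with the dock, 53 mm proud of it (65 mm once ejected). Origin: centre of its lower (connector) edge; z points up, y across its thickness. Can be gripped across its thickness from above.
- silver_drive_top (a point): Centre of the top edge of the silver drive, 100 mm above its origin.
- black_drive: Black drive with a white label, same size, in the other bay; it must stay seated. Axes as for the silver drive.
- rack: Black antistatic rack, base 120 (x) x 146 (y) x 10 (z) mm, fixed. Origin: centre of its underside, z up. Eight fins 2.5 mm thick, 66 mm long in x, tops at z = 60 mm, form seven slots 15.5 mm wide at y = 0, +-18, +-36, +-54 mm; a drive's 70 mm width lies along x. The two outer slots are taken. Slot floor at z = 10 mm; lips 6 mm high at x = +-58 mm.
- rack_mid_slot (a point): Centre of the floor of the middle slot (free) of the rack, (0, 0, 10) mm in the rack's frame.
- racked_blue_drive: Blue drive, 70 x 9.5 x 100 mm, standing in the rack's slot at y = +54 mm. Origin: centre of its lower edge.
- racked_dark_drive: Dark grey drive with a yellow label, same size, in the slot at y = -54 mm.
- flux_jar: Small closed amber jar, 48 mm across, 55 mm high, at the far edge of the mat. Origin: centre of its underside.
- screwdriver: Screwdriver with an orange handle, 160 mm long, lying along the middle of the mat, 26 mm high. Origin: under the middle of its length.
- tablet_shell: Opened tablet back, 170 x 240 x 7 mm, lying on the far side of the mat. Origin: centre of its underside.
- black_cup: Black plastic cup, 60 mm across, 50 mm high, near the robot.
- screw_dish: Steel dish of small screws, 68 mm across, 12 mm high, near the robot.

How it is judged:
On the way, in this order (a step that is already met when the one before it is completed fails the run):
1. the eject key of the silver drive's bay is pushed fully home (at least 12.5 of its 14 mm) and has raised the drive in its bay by at least 8.5 mm (x of silver_drive in the frame of dock between 0.022 and 0.038 m and z of silver_drive in the frame of dock above 0.0165 m and ((y of silver_drive in the frame of dock between 0.03 and 0.05 m and value of joint key_left above 0.0125 m) or (y of silver_drive in the frame of dock between -0.05 and -0.03 m and value of joint key_right above 0.0125 m))), for 0.1 s.
2. the silver drive is lifted clear of the dock, upright, with both keys back up (z of silver_drive in the frame of dock above 0.058 m and angle between silver_drive's own z axis and vertical below 0.35 rad and value of joint each of key_left, key_right below 0.002 m), for 0.05 s.
At the end, for the whole second after the job is handed in: Silver drive released and at rest in a rack slot: lower edge on the floor (2.5 mm), between the lips (within 21 mm of the middle), leaning under 0.2 rad, in line within 0.25 rad; both keys back up (2 mm). Black drive still seated, all else where it was (x of silver_drive in the frame of rack between -0.021 and 0.021 m and y of silver_drive in the frame of rack between -0.06 and 0.06 m and z of silver_drive in the frame of rack between 0.007 and 0.0125 m and angle between silver_drive's own z axis and vertical below 0.2 rad and angle between the y axis of silver_drive and the y axis of rack, either way round below 0.25 rad and linear speed of silver_drive below 0.02 m/s and contact force between the fingers and silver_drive below 0.1 N and value of joint each of key_left, key_right below 0.002 m); the robot touches nothing.
It fails at once if the black drive is moved more than 4 mm (wrong key pushed, or knocked) (distance of black_drive from where it was at the start of the episode above 0.004 m).
It fails at once if the silver drive is dropped: it falls faster than 0.5 m/s (a drop of more than about 13 mm) without being held (linear speed of silver_drive above 0.5 m/s and contact force between the fingers and silver_drive below 0.05 N).
It fails at once if a racked drive is moved more than 15 mm (distance of any of racked_blue_drive, racked_dark_drive from where it was at the start of the episode above 0.015 m).
It fails at once if the jar, screwdriver, tablet shell, cup or screw dish is moved more than 25 mm (distance of any of flux_jar, screwdriver, tablet_shell, black_cup, screw_dish from where it was at the start of the episode above 0.025 m).
It also fails if it takes over 61 s, if anything falls off the work surface, if the arm or the gripper's body presses on something with over 40 N, if the wrist force passes 120 N, or if a joint passes its speed limit or range.

## Working session

There is one attempt and no reset: what is moved stays moved. The work goes in short steps, each a Python script; the robot and the scene stay as the last script left them, time stands still between calls to the robot, and variables do not carry over. Pictures are saved under pics/ and viewed, and the job is handed in when it is done.

```bash
ls; mkdir -p pics; python3 - <<'E'
from rig import *
import cv2,numpy as np
for n in("scene","top"):
    p,d=camera(n); cv2.imwrite(f"pics/{n}0.png",p[:,:,::-1]); np.save(f"{n}0.npy",d)
    print(n,camera_params(n))
s=sense();print(s["time_s"],s["position"],s["tcp_rot"],s["finger_gap"],s["wrist_force"])
E
```

```text
pics
scene {'K': array([[487.67856256,   0.        , 319.29355141],
       [  0.        , 487.67856256, 243.02926197],
       [  0.        ,   0.        ,   1.        ]]), 'position': array([ 0.88517152, -0.60091908,  0.89533167]), 'rotation': array([[ 8.60600766e-01,  3.87933296e-01, -3.29960723e-01],
       [ 5.09280189e-01, -6.55674435e-01,  5.57426878e-01],
       [-1.02364155e-04, -6.47764458e-01, -7.61840664e-01]])}
top {'K': array([[575.33657429,   0.        , 320.03507173],
       [  0.        , 575.33657429, 248.85548334],
       [  0.        ,   0.        ,   1.        ]]), 'position': array([0.3338895 , 0.00677594, 1.40089354]), 'rotation': array([[ 0.01972404, -0.98461957,  0.17359513],
       [-0.99955393, -0.02331401, -0.01866517],
       [ 0.02242528, -0.17314954, -0.98464021]])}
0.1 [ 0.18304236 -0.64920726  0.2553567 ] [[-5.50673351e-04  9.62473559e-01  2.71374916e-01]
 [ 1.67850356e-03  2.71375465e-01 -9.62472098e-01]
 [-9.99998440e-01 -7.45039731e-05 -1.76495453e-03]] 0.08561081032503388 [-0.4865164  -0.56710931 -0.0612625 ]
```

View pics/scene0.png

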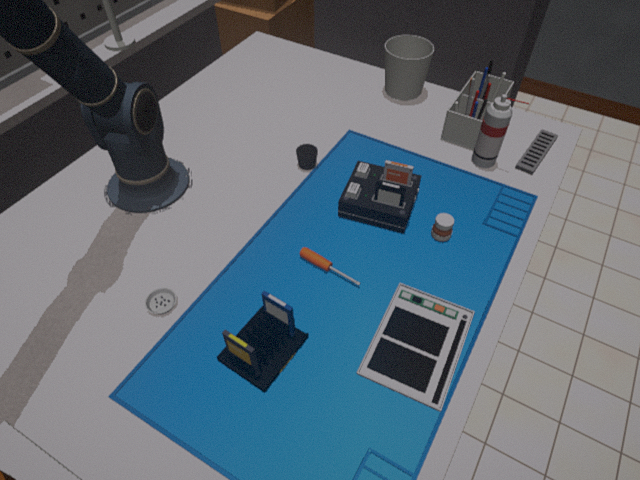

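View pics/top0.png

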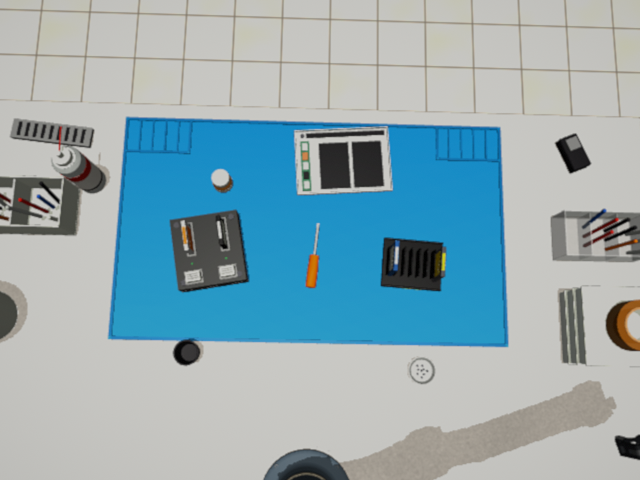

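The top view shows the dock at about (209,250). The silver/orange drive is in its left bay at (184,236) with its key at (193,276), and the black drive is at (222,232). The rack is at about (413,264), with the blue drive at its left end and the dark drive at its right. Next I'll measure these.

```bash
cat > h.py <<'E'
import numpy as np,cv2
from rig import *
def cloud(n,d):
    P=camera_params(n);K=P["K"];v,u=np.mgrid[0:480,0:640]
    c=np.stack([(u-K[0,2])/K[0,0]*d,(v-K[1,2])/K[1,1]*d,d],-1)
    w=c@P["rotation"].T+P["position"]; w[d==0]=np.nan
    return w
def proj(n,X):
    P=camera_params(n);c=(np.atleast_2d(X)-P["position"])@P["rotation"];q=c@P["K"].T
    return q[:,:2]/q[:,2:]
E
python3 - <<'E'
from h import *
def crop(n,u0,v0,u1,v1,s,o):
    p=cv2.imread(f"pics/{n}0.png");cv2.imwrite(o,cv2.resize(p[v0:v1,u0:u1],None,fx=s,fy=s,interpolation=cv2.INTER_CUBIC))
crop("top",160,200,260,300,6,"pics/c1.png");crop("scene",330,150,430,240,7,"pics/c2.png")
crop("top",370,225,460,300,7,"pics/c3.png");crop("scene",210,280,320,390,5,"pics/c4.png")
W=cloud("top",np.load("top0.npy"))
def rect(m,name):
    pts=W[m][:,:2].astype(np.float32)
    r=cv2.minAreaRect(pts*1000);print(name,m.sum(),r,"z",np.median(W[m][:,2]))
v,u=np.mgrid[0:480,0:640]; z=W[...,2]
D=(u>160)&(u<255)&(v>200)&(v<300);R=(u>370)&(u<460)&(v>225)&(v<300)
rect(D&(abs(z-.055)<.008),"docktop")
for nm,a in(("keyL",(180,265,207,290)),("keyR",(212,258,242,284))):
    rect(D&(u>a[0])&(u<a[2])&(v>a[1])&(v<a[3])&(z>.064)&(z<.085),nm)
rect(D&(u<203)&(z>.1),"silver");rect(D&(u>203)&(z>.1),"black")
rect(R&(z>.004)&(z<.03),"rackbase");rect(R&(z>.05)&(z<.07),"fins")
rect(R&(z>.1)&(u<415),"blue");rect(R&(z>.1)&(u>415),"dark")
E
```

```text
docktop 3883 ((565.203369140625, 246.88282775878906), (171.72177124023438, 161.5620880126953), 10.559391975402832) z 0.058123432308565315
keyL 175 ((497.3089599609375, 277.694580078125), (47.51088333129883, 45.470890045166016), 83.58953857421875) z 0.0743089266484942
keyR 176 ((514.8861083984375, 196.58425903320312), (47.36038589477539, 52.89415740966797), 16.699018478393555) z 0.07469408842206182
silver 153 ((587.301513671875, 290.9037170410156), (70.90845489501953, 11.257912635803223), 10.947190284729004) z 0.10998540442082416
black 142 ((601.0906982421875, 212.61619567871094), (69.59406280517578, 10.495590209960938), 11.121156692504883) z 0.11086625509185977
rackbase 3080 ((552.4494018554688, -255.47764587402344), (182.58395385742188, 222.99664306640625), 1.299365758895874) z 0.010849177235352836
fins 398 ((544.620361328125, -242.46115112304688), (122.70588684082031, 71.61911010742188), 86.05510711669922) z 0.060193089314940273
blue 149 ((551.6611938476562, -191.82403564453125), (10.470149993896484, 70.52852630615234), 85.48783874511719) z 0.11234457816258159
dark 164 ((539.6014404296875, -299.28314208984375), (11.475695610046387, 69.77094268798828), 86.09734344482422) z 0.1116871030927199
```

```bash
python3 - <<'E'
import cv2,numpy as np
a=[cv2.resize(cv2.imread(f"pics/c{i}.png"),(400,300)) for i in(1,2,3,4)]
cv2.imwrite("pics/c.png",np.vstack([np.hstack(a[:2]),np.hstack(a[2:])]))
E
```

```text
(no output)
```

View pics/c.png

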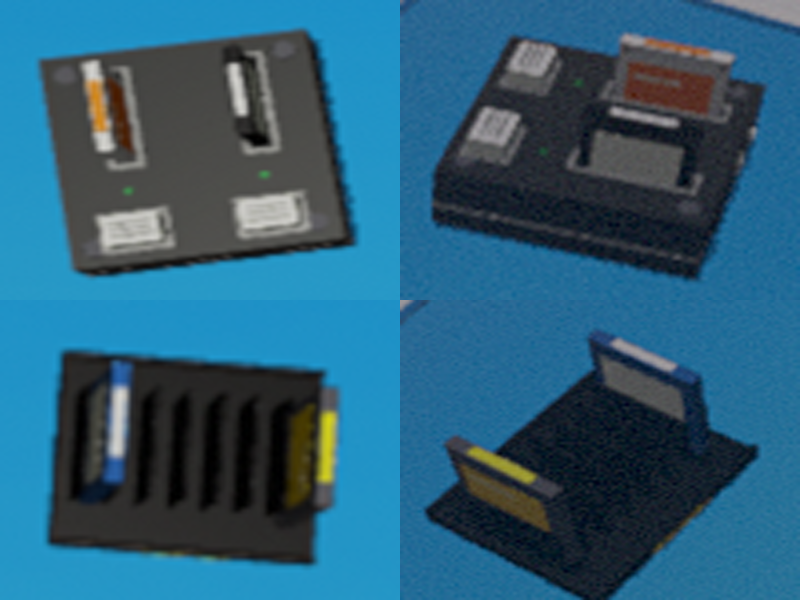

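```bash
python3 - <<'E'
from h import *
def rect(p,name):
    r=cv2.minAreaRect(p[:,:2].astype(np.float32)*1000);print(name,len(p),np.round(np.ravel(r[0]+r[1]),1),round(r[2],2),"z",np.round(np.percentile(p[:,2],[5,50,90,98]),4))
for n in("top","scene"):
    d=np.load(n+"0.npy");W=cloud(n,d).reshape(-1,3);W=W[~np.isnan(W[:,0])]
    def sel(x,y,r,zl,zh):return W[(np.hypot(W[:,0]-x,W[:,1]-y)<r)&(W[:,2]>zl)&(W[:,2]<zh)]
    print(n)
    rect(sel(.565,.247,.14,.045,.064),"dock")
    rect(sel(.499,.275,.025,.066,.085),"keyL");rect(sel(.514,.197,.025,.066,.085),"keyR")
    rect(sel(.587,.291,.038,.1035,.13),"silvertop")
    rect(sel(.587,.291,.038,.075,.13),"silver")
    rect(sel(.602,.212,.038,.1035,.13),"blacktop")
    rect(sel(.552,-.192,.038,.1045,.13),"blue");rect(sel(.539,-.299,.038,.1045,.13),"dark")
    rect(sel(.5446,-.2456,.105,.005,.015),"base")
    rect(sel(.5446,-.2456,.07,.05,.068),"fins")
    rect(sel(.5,.1,.03,-.01,.05),"mat");
E
```

```text
top
dock 4019 [565.2 246.9 171.7 161.6] 10.56 z [0.053  0.0582 0.0616 0.0633]
keyL 162 [496.6 274.2  29.1  35. ] 13.98 z [0.0698 0.0745 0.0785 0.0808]
keyR 160 [513.1 196.2  24.7  34.6] 11.51 z [0.0698 0.075  0.0782 0.0806]
silvertop 146 [587.3 290.9  70.9  11.3] 10.95 z [0.1058 0.1103 0.1146 0.116 ]
silver 219 [587.1 290.9  71.3  11.3] 10.95 z [0.0779 0.1086 0.114  0.1159]
blacktop 138 [601.1 212.6  69.6  10.5] 11.12 z [0.1063 0.111  0.1149 0.1172]
blue 142 [ 551.7 -191.8   10.5   70.5] 85.49 z [0.108  0.1125 0.1158 0.117 ]
dark 148 [ 539.6 -299.3   11.5   69.8] 86.1 z [0.1068 0.1121 0.1153 0.1176]
base 1771 [ 544.5 -245.   206.7  206.1] 26.3 z [0.0053 0.0105 0.014  0.0148]
fins 380 [ 544.8 -242.6  122.7   71.6] 85.89 z [0.0511 0.06   0.0647 0.0665]
mat 469 [499.2 100.6  57.1  58.3] 1.61 z [-0.0015  0.0031  0.0067  0.0089]
scene
dock 2272 [562.6 243.2 171.2 165.3] 10.75 z [0.0499 0.0585 0.061  0.0628]
keyL 111 [497.  272.1  23.7  39.3] 14.08 z [0.0678 0.0746 0.0773 0.0785]
keyR 121 [511.6 192.7  24.7  34.9] 12.23 z [0.068  0.0754 0.0776 0.0784]
silvertop 145 [585.1 287.8  69.5  15. ] 10.89 z [0.1043 0.1101 0.1135 0.1144]
silver 390 [585.3 287.8  69.8  15.1] 11.25 z [0.0768 0.0973 0.1118 0.1138]
blacktop 152 [599.6 209.3  69.3  14. ] 11.06 z [0.1042 0.1104 0.1128 0.114 ]
blue 217 [ 550.4 -194.6   11.7   69.9] 86.47 z [0.1059 0.113  0.1153 0.1162]
dark 242 [ 538.5 -301.8   10.9   69.8] 85.75 z [0.1057 0.1129 0.1149 0.1161]
base 1769 [ 544.4 -245.8  204.   205.8] 55.04 z [0.0052 0.0121 0.0143 0.0148]
fins 855 [ 546.8 -248.7  129.    69.8] 86.08 z [0.0516 0.0599 0.065  0.0667]
mat 344 [500.4  99.7  57.9  58. ] 88.77 z [0.0009 0.0036 0.0061 0.0075]
```

```bash
cat >> h.py <<'E'
def ori(a):
    z=np.array([np.sin(a),-np.cos(a),0]);x=np.array([0,0,-1.]);return np.stack([x,np.cross(z,x),z],1)
A=np.deg2rad(10.8);DC=np.array([.5639,.245])
def dk(x,y): c,s=np.cos(A),np.sin(A); return DC+np.array([c*x-s*y,s*x+c*y])
E
python3 - <<'E'
from h import *
R=ori(A);k=dk(-.060,.040);print(k)
command_gripper(0.0,20)
movep([.45,-.2,.32],R)
movep([*k,.19],R)
s=sense();print(s["time_s"],s["position"],s["joint_pos"],s["finger_gap"])
for n in("scene","top"):
    p,d=camera(n);cv2.imwrite(f"pics/{n}1.png",p[:,:,::-1])
    c=p[130:260,320:450] if n=="scene" else p[180:310,150:280]
    cv2.imwrite(f"pics/{n}1c.png",cv2.resize(c[:,:,::-1],(390,390)))
cv2.imwrite("pics/b1.png",np.hstack([cv2.imread(f"pics/{n}1c.png") for n in("scene","top")]))
E
```

```text
[0.49746751 0.27304861]
4.5667 [0.49832452 0.27178707 0.19002199] [ 0.04669731  0.49210585 -0.8268147   1.82980888  0.42513498  1.00662729
 -2.33906848] -0.00019555423953193922
```

View pics/b1.png

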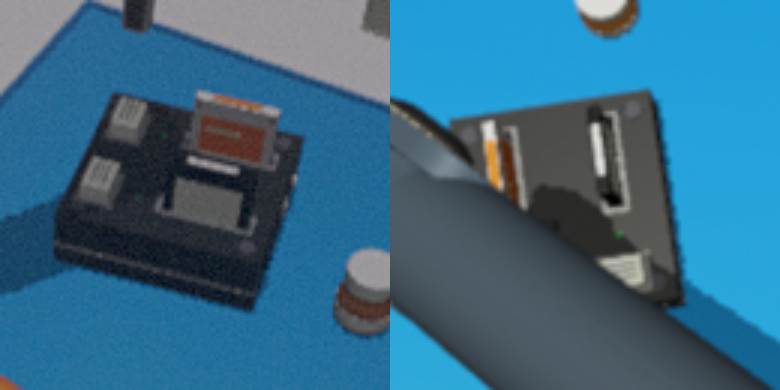

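```bash
python3 - <<'E'
from h import *
k=dk(-.060,.040)
move_l([*k,.118],feed=.12)
f0=sense()["wrist_force"]
r=move_l([*k,.085],feed=.03,until_force=2.5)
s=sense();z0=s["position"][2];print(r,s["position"],s["wrist_force"]-f0)
r=move_l([*k,z0-.018],feed=.02,until_force=30)
for i in range(3):
    sleep(.1);s=sense();print(r,s["position"],s["wrist_force"]-f0)
p,d=camera("scene");cv2.imwrite("pics/s2.png",cv2.resize(p[100:280,300:480,::-1],(720,720))[:600])
print(s["time_s"])
E
```

```text
True [0.49751286 0.27296465 0.09906627] [ 1.38207346 -1.93551034  3.57550866]
True [0.4975154  0.27307706 0.08639424] [-0.30190615 -2.91679659  7.76121388]
True [0.49751525 0.27306908 0.08641198] [ 0.48358318 -2.33853278  7.81615466]
True [0.49751584 0.27307366 0.08643408] [ 0.24869957 -3.04139473  7.5129271 ]
7.1417
```

View pics/s2.png

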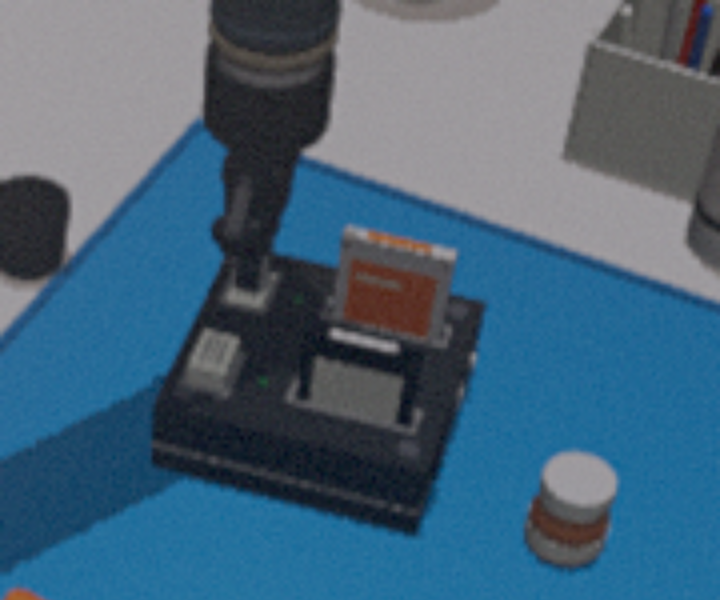

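The drive is visibly raised and the key is almost flush, with about 12.7 mm of travel. I'll press a little further to be sure it reaches the stop.

```bash
python3 - <<'E'
from h import *
k=dk(-.060,.040)
for dz in(.0855,.0845,.0835):
    r=move_l([*k,dz],feed=.01,until_force=25)
    sleep(.15);s=sense();print(r,s["position"],s["wrist_force"],s["time_s"])
    if r or s["wrist_force"][2]>25:break
E
```

```text
False [0.49752719 0.2730246  0.08616349] [-1.48769092 -1.77108981  9.33749549] 7.5917
False [0.49750886 0.27313182 0.08604793] [-3.22512525 -3.3493461  14.66037756] 7.9917
False [0.49753092 0.27314351 0.08596797] [-5.44883165 -4.38862384 22.77002507] 8.3917
```

```bash
python3 - <<'E'
from h import *
k=dk(-.060,.040)
move_l([*k,.20],feed=.12)
movep([.45,.0,.36],ori(A))
command_gripper(0.05)
s=sense();print(s["time_s"])
def rect(p,name):
    if len(p)<5: print(name,len(p));return
    r=cv2.minAreaRect(p[:,:2].astype(np.float32)*1000);print(name,len(p),np.round(np.ravel(r[0]+r[1]),1),round(r[2],2),"z",np.round(np.percentile(p[:,2],[5,50,90,98]),4))
for n in("top","scene"):
    pic,d=camera(n);cv2.imwrite(f"pics/{n}3.png",pic[:,:,::-1]);np.save(n+"3.npy",d)
    W=cloud(n,d).reshape(-1,3);W=W[~np.isnan(W[:,0])]
    def sel(x,y,r,zl,zh):return W[(np.hypot(W[:,0]-x,W[:,1]-y)<r)&(W[:,2]>zl)&(W[:,2]<zh)]
    print(n)
    rect(sel(.499,.275,.025,.066,.085),"keyL");rect(sel(.514,.197,.025,.066,.085),"keyR")
    rect(sel(.587,.291,.038,.116,.14),"silvertop");rect(sel(.602,.212,.038,.1035,.13),"blacktop")
for a in(A,A+np.pi): print(inverse_kinematics([.545,-.247,.2],ori(a)))
for a in(np.deg2rad(-5),): print(inverse_kinematics([.545,-.247,.2],ori(a)),inverse_kinematics([.545,-.247,.1],ori(a)))
E
```

```text
11.2583
top
keyL 165 [498.3 273.9  38.4  26.7] 89.52 z [0.0693 0.0744 0.0779 0.0802]
keyR 159 [513.1 195.8  24.8  34.3] 12.29 z [0.0697 0.075  0.0788 0.0804]
silvertop 143 [586.7 290.9  70.1  11.2] 10.12 z [0.1178 0.1226 0.1271 0.1285]
blacktop 134 [600.9 212.6  69.    9.7] 11.02 z [0.1058 0.1112 0.1147 0.1158]
scene
keyL 111 [496.7 271.9  24.3  34.9] 12.03 z [0.0678 0.0748 0.0774 0.0786]
keyR 123 [511.7 193.2  25.4  35.8] 14.68 z [0.0678 0.0751 0.0776 0.0792]
silvertop 135 [585.1 288.5  68.8  14.2] 10.28 z [0.1167 0.1221 0.1248 0.1269]
blacktop 152 [600.  209.4  69.7  14. ] 10.92 z [0.1045 0.1104 0.1132 0.1138]
[ 0.89632793  0.50315272 -0.73945304  1.75180274  0.38685794  1.0377622
 -1.36426343]
[ 1.21134211  0.84191407 -1.38546664  1.73634788  0.8575744   1.32293411
  1.39790674]
[ 0.88519418  0.49827514 -0.72265542  1.75241341  0.37661053  1.03419145
 -1.63139626] [ 0.83925892  0.61715917 -0.66777167  1.83169924  0.49071652  0.86399807
 -1.72433242]
```

View pics/top3.png

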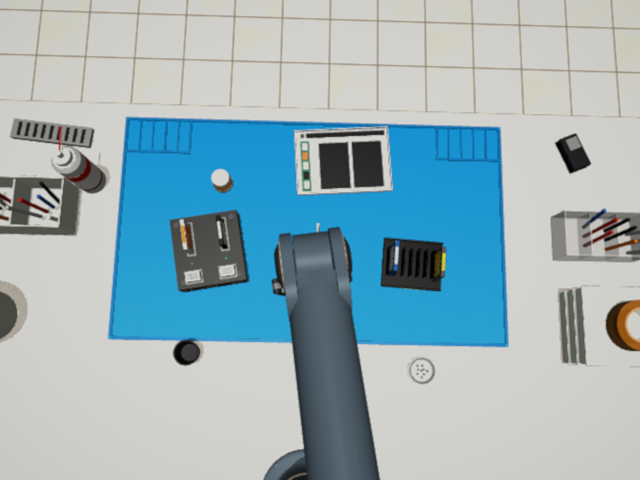

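View pics/scene3.png

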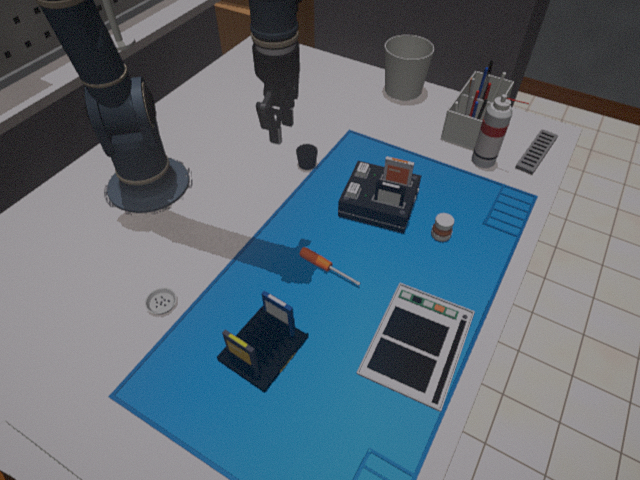

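Both keys are back up. The silver drive's top is at about 0.1225 m, so it has risen 12 mm, and the black drive hasn't moved. Next I'll grasp the silver drive.

```bash
python3 - <<'E'
from h import *
R=ori(np.deg2rad(10.6));g=[.586,.2899]
movep([*g,.24],R)
move_l([*g,.15],feed=.15)
f0=sense()["wrist_force"]
print(move_l([*g,.1075],feed=.05,until_force=8))
command_gripper(0.0,40)
s=sense();print(s["position"],s["finger_gap"],s["wrist_force"]-f0,s["time_s"])
p,d=camera("scene");cv2.imwrite("pics/s4.png",cv2.resize(p[100:250,300:500,::-1],(800,600)))
E
```

```text
False
[0.58600963 0.29029942 0.1077511 ] 0.008607086818444623 [ 0.04817667  0.02062199 -0.16035499] 14.8417
```

View pics/s4.png

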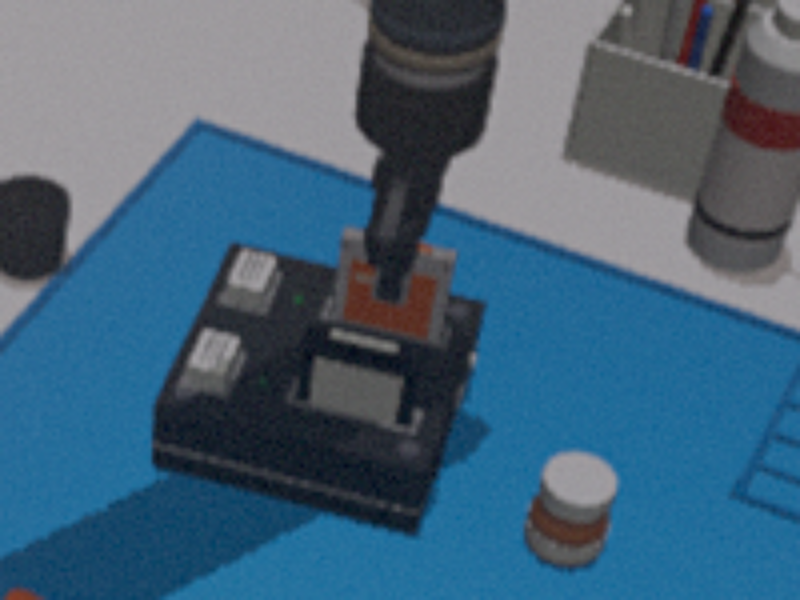

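```bash
python3 - <<'E'
from h import *
s=sense();p0=s["position"];f0=s["wrist_force"]
move_l([p0[0],p0[1],.15],feed=.05)
s=sense();print(s["position"],s["finger_gap"],s["wrist_force"]-f0)
move_l([p0[0],p0[1],.27],feed=.15)
s=sense();print(s["position"],s["finger_gap"],s["wrist_force"]-f0,s["time_s"])
p,d=camera("scene");cv2.imwrite("pics/s5.png",cv2.resize(p[70:220,300:500,::-1],(800,600)))
# rack outline from picture 3
for n in("top","scene"):
    im=cv2.imread(f"pics/{n}3.png")
    x0,y0,x1,y1=(365,220,460,305) if n=="top" else (200,280,325,400)
    cv2.imwrite(f"pics/rk_{n}.png",cv2.resize(im[y0:y1,x0:x1],None,fx=4,fy=4,interpolation=cv2.INTER_CUBIC))
E
python3 - <<'E'
import cv2,numpy as np
a=cv2.imread("pics/rk_top.png");b=cv2.imread("pics/rk_scene.png")
b=cv2.resize(b,(400,384));a=cv2.resize(a,(400,358));a=np.vstack([a,np.zeros((26,400,3),np.uint8)])
cv2.imwrite("pics/rk.png",np.clip(np.hstack([a,b]).astype(float)*2,0,255))
E
```

```text
[0.58586622 0.28997517 0.14965492] 0.009294386752994018 [ 0.46230109 -0.70741576 -1.458992  ]
[0.58563742 0.28971667 0.26878504] 0.009038493035148391 [-0.30453664 -0.42173868 -1.92892704] 16.8417[ WARN:0@0.087] global loadsave.cpp:1063 imwrite_ Unsupported depth image for selected encoder is fallbacked to CV_8U.
```

View pics/s5.png

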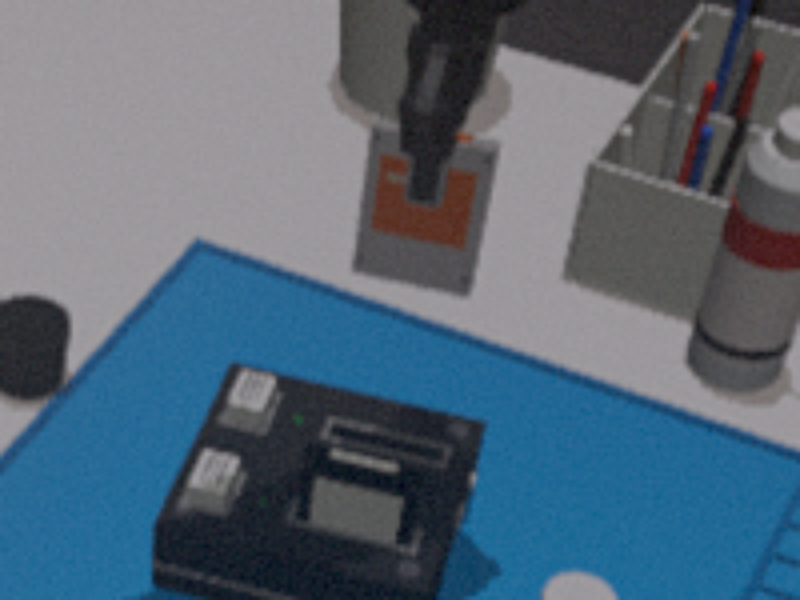

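View pics/rk.png

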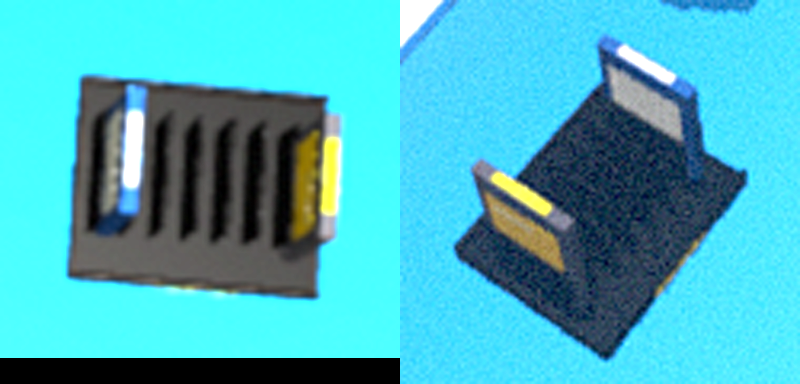

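The drive is held upright and clear of the dock. Now I'll fit the rack's silhouette in each camera.

```bash
cat > fit.py <<'E'
from h import *
from scipy.optimize import minimize
S=8
def fit(n,x0,box,dims,zr,ign,png):
    im=cv2.imread(png).astype(int);u0,v0,u1,v1=box
    hsv=cv2.cvtColor(im.astype(np.uint8),cv2.COLOR_BGR2HSV)
    mat=((hsv[...,0]>90)&(hsv[...,0]<115)&(hsv[...,1]>150)&(im[...,0]>100)).astype(np.float32)
    obj=cv2.resize(1-mat[v0:v1,u0:u1],None,fx=S,fy=S,interpolation=cv2.INTER_LINEAR)
    w=np.ones_like(obj)
    for pts in ign:
        q=cv2.convexHull(((proj(n,pts)-[u0,v0]+.5)*S).astype(np.float32)).astype(int)
        cv2.fillConvexPoly(w,q,0)
    w=cv2.erode(w,np.ones((3*S,3*S)))
    def cost(p):
        c,s=np.cos(p[2]),np.sin(p[2]);X=[]
        for a in(-1,1):
            for b in(-1,1):
                for z in zr:
                    x,y=a*dims[0]/2,b*dims[1]/2;X.append([p[0]+c*x-s*y,p[1]+s*x+c*y,z])
        q=cv2.convexHull(((proj(n,X)-[u0,v0]+.5)*S).astype(np.float32))
        m=np.zeros_like(obj);cv2.fillConvexPoly(m,np.round(q*16).astype(int),1,cv2.LINE_AA,4)
        m=cv2.GaussianBlur(m,(0,0),S/2)
        return float((w*(m-obj)**2).sum())/S/S
    r=minimize(cost,x0,method="Nelder-Mead",options=dict(initial_simplex=np.array(x0)+np.array([[0,0,0],[.004,0,0],[0,.004,0],[0,0,.04]]),xatol=1e-5,fatol=1e-3))
    return r.x,r.fun
def bx(x,y,a,h0,h1,l=.078,t=.018):
    c,s=np.cos(a),np.sin(a);return [[x+c*i*l/2-s*j*t/2,y+s*i*l/2+c*j*t/2,z] for i in(-1,1) for j in(-1,1) for z in(h0,h1)]
E
python3 - <<'E'
from fit import *
ign=[bx(.551,-.193,-.07,.01,.12),bx(.539,-.3005,-.07,.01,.12)]
for n,box in(("top",(365,220,465,310)),("scene",(195,270,330,405))):
    x,f=fit(n,[.545,-.247,-.07],box,(.12,.146),(.003,.013),ign,f"pics/{n}3.png");print(n,np.round(x[:2]*1000,1),np.rad2deg(x[2]),f)
E
```

```text
top [ 547.1 -245.6] -3.962580457475387 18.337064743041992
scene [ 543.  -246.3] -3.5979271352509503 498.6617736816406
```

```bash
sed -i 's/im\[...,0\]>100/im[...,0]>(100 if n=="top" else 75)/;s/\[...,1\]>150/[...,1]>(150 if n=="top" else 120)/' fit.py; python3 - <<'E'
from fit import *
im=cv2.imread("pics/scene3.png");print(im[380,300],im[300,230],im[375,270],im[340,270])
ign=[bx(.551,-.193,-.07,.01,.12),bx(.539,-.3005,-.07,.01,.12)]
for n,box in(("scene",(195,270,330,405)),):
    x,f=fit(n,[.545,-.247,-.07],box,(.12,.146),(.003,.013),ign,f"pics/{n}3.png");print(n,np.round(x[:2]*1000,1),np.rad2deg(x[2]),f)
E
```

```text
[157 117  43] [154 110  39] [52 42 27] [33 22  0]
scene [ 542.8 -246. ] -3.6471337278976637 451.570068359375
```

```bash
python3 - <<'E'
from h import *
R=ori(np.deg2rad(-3.8))
movep([.58,.02,.30],ori(.06));movep([.545,-.246,.23],R)
sleep(.3)
s=sense();print(s["position"],s["finger_gap"],s["time_s"])
move_l([.545,-.246,.165],feed=.1)
sleep(.2);print(sense()["position"])
for n in("top","scene"):
    p,d=camera(n);cv2.imwrite(f"pics/{n}6.png",p[:,:,::-1]);np.save(n+"6.npy",d)
    c=p[180:330,330:480] if n=="top" else p[230:400,190:360]
    cv2.imwrite(f"pics/{n}6c.png",np.clip(cv2.resize(c[:,:,::-1],(400,400)).astype(int)*1.6,0,255).astype(np.uint8))
cv2.imwrite("pics/b6.png",np.hstack([cv2.imread(f"pics/{n}6c.png") for n in("scene","top")]))
E
```

```text
[ 0.54549734 -0.24487072  0.23039935] 0.008806431670448981 19.325
[ 0.54542789 -0.24607841  0.16574325]
```

View pics/b6.png

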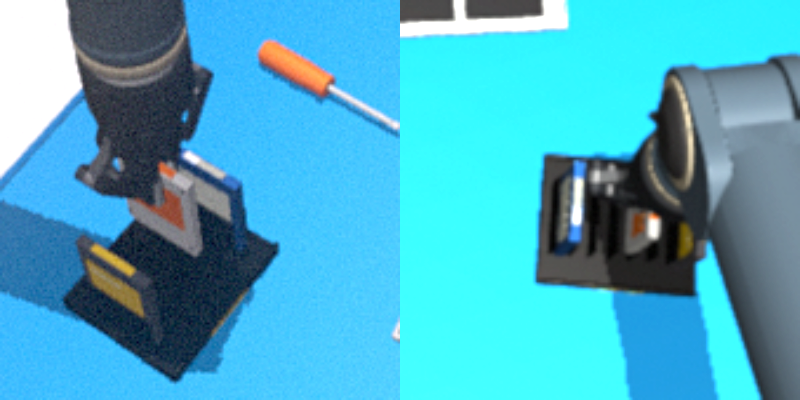

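```bash
python3 - <<'E'
from h import *
a=np.deg2rad(-3.8);c,s=np.cos(a),np.sin(a);O=np.array([.545,-.246])
for n in("scene","top"):
    d=np.load(n+"6.npy");W=cloud(n,d).reshape(-1,3);W=W[~np.isnan(W[:,0])]
    q=W[:,:2]-O;X=q[:,0]*c+q[:,1]*s;Y=-q[:,0]*s+q[:,1]*c;Z=W[:,2]
    for nm,y0,zl,zh in(("silver",0,.088,.125),("blue",.054,.07,.105),("dark",-.054,.07,.105)):
        m=(abs(X)<.06)&(abs(Y-y0)<.011)&(Z>zl)&(Z<zh)
        if m.sum()<20: print(n,nm,m.sum());continue
        sl=np.polyfit(np.c_[X[m]].ravel(),Y[m],1)
        szl=np.polyfit(Z[m],Y[m],1)
        print(n,nm,m.sum(),"Y",np.round(np.percentile(Y[m],[5,25,50,75])*1000,1),"X",np.round(np.percentile(X[m],[1,99])*1000,1),"yaw",np.rad2deg(sl[0]).round(1),"lean",np.rad2deg(szl[0]).round(1))
    for zl,zh in((.04,.07),):
        m=(abs(X)<.03)&(abs(Y)<.047)&(Z>.055)&(Z<.068);h=np.histogram(Y[m]*1000,np.arange(-47,48,1));print(h[0])
E
```

```text
scene silver 273 Y [-6.6 -6.2 -5.8 -5.2] X [-32.7  35.2] yaw 2.1 lean 0.2
scene blue 223 Y [46.2 46.8 47.3 47.9] X [-23.   36.7] yaw 2.7 lean -0.6
scene dark 255 Y [-61.6 -61.1 -60.8 -60.3] X [-36.3  31.7] yaw 2.3 lean 0.0
[ 1  1  0  0  0  0  0  0  0  0  0  0  0  0  0  1 33 29 12  2  0  0  0  0
  0  0  0  0  0  0  0  0  0  6 26 31 14  3  0  0  0  0  0  0  0  0  0  0
  0  0  0  2  2  3  0  1  0  0  0  0  0  0  0  0  0  0  0  0  0  1  8  7
  4  2  0  0  0  0  0  0  0  0  0  0  0  0  0  1 21 13  5  2  2  8]
top silver 49 Y [-0.4  5.6  5.9  6.3] X [-33.6   0.2] yaw 6.2 lean -0.1
top blue 68 Y [53.2 58.6 59.  59.2] X [-32.2  36.5] yaw 2.4 lean 1.5
top dark 46 Y [-55.  -49.8 -49.1 -48.6] X [-37.1  -7.8] yaw 8.8 lean -0.5
[ 2  5  5  5  1  0  0  0  0  0  0  0  0  0  0  0  0  0  1  4  3  5  1  0
  0  0  0  0  0  0  0  0  0  0  0  0  0  0  1  0  0  0  0  0  0  0  0  0
  0  0  0  0  0  0  0  4 10 11  1  0  0  0  0  0  0  0  0  0  0  0  0  0
  0  9  9  8  1  0  0  0  0  0  0  0  0  0  0  0  0  0  0  1  0  0]
```

Both cameras put the held drive about 0.8 mm to the +y side of the slot centre. I'll correct that and lower it slowly, with a force stop.

```bash
python3 - <<'E'
from h import *
x,y=.5445,-.2468
move_l([x,y,.16],feed=.05);sleep(.2)
f0=sense()["wrist_force"]
r=move_l([x,y,.108],feed=.03,until_force=5)
s=sense();print(r,s["position"],s["wrist_force"]-f0)
if not r:
    r=move_l([x,y,.090],feed=.01,until_force=4)
    sleep(.1);s=sense();print(r,s["position"],s["wrist_force"]-f0,s["finger_gap"],s["time_s"])
for n in("top","scene"):
    p,d=camera(n);np.save(n+"7.npy",d)
    c=p[180:330,330:480] if n=="top" else p[230:400,190:360]
    cv2.imwrite(f"pics/{n}7c.png",np.clip(cv2.resize(c[:,:,::-1],(400,400)).astype(int)*1.6,0,255).astype(np.uint8))
cv2.imwrite("pics/b7.png",np.hstack([cv2.imread(f"pics/{n}7c.png") for n in("scene","top")]))
E
```

```text
False [ 0.544602   -0.24684912  0.10817288] [0.09682601 0.73718291 0.02444646]
True [ 0.54444633 -0.24679927  0.09797338] [-0.81897861  1.15774311  6.58627075] 0.008953708457212231 23.9083
```

View pics/b7.png

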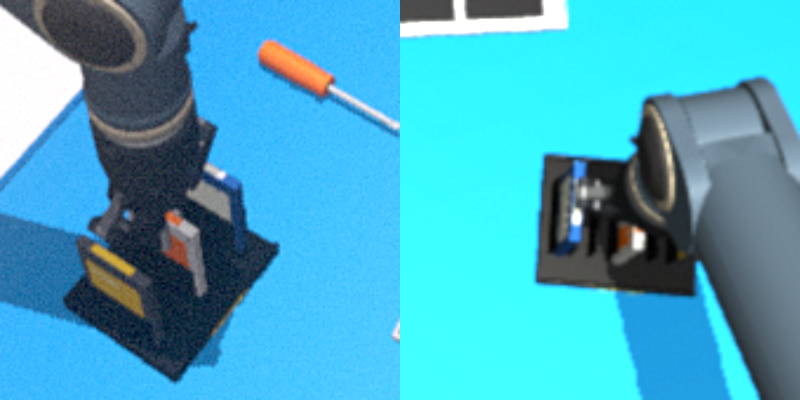

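The drive met the floor at TCP z 0.098, which is the height I predicted, so it's in the slot. I'll open the gripper slightly and retreat.

```bash
python3 - <<'E'
from h import *
command_gripper(0.02,20)
s=sense();p=s["position"];print(p,s["finger_gap"],s["wrist_force"])
move_l([p[0],p[1],.16],feed=.06)
move_l([p[0],p[1],.26],feed=.2)
movep([.45,.0,.36],ori(A));sleep(.2)
print(sense()["time_s"])
a=np.deg2rad(-3.8);c,s_=np.cos(a),np.sin(a);O=np.array([.545,-.2465])
for n in("top","scene"):
    q,d=camera(n);cv2.imwrite(f"pics/{n}8.png",q[:,:,::-1])
    W=cloud(n,d).reshape(-1,3);W=W[~np.isnan(W[:,0])]
    g=W[:,:2]-O;X=g[:,0]*c+g[:,1]*s_;Y=-g[:,0]*s_+g[:,1]*c
    for nm,y0 in(("silver",0),("blue",.054),("dark",-.054)):
        m=(abs(X)<.06)&(abs(Y-y0)<.014)&(W[:,2]>.106)&(W[:,2]<.14)
        P=W[m];r=cv2.minAreaRect(P[:,:2].astype(np.float32)*1000)
        print(n,nm,m.sum(),np.round(r[0]+r[1],1),round(r[2],1),"XY",np.round([np.median(X[m])*1e3,np.median(Y[m])*1e3],1),"z",np.round(np.percentile(P[:,2],[50,95]),4))
    for nm,x,y,zl,zh in(("keyL",.4985,.273,.066,.085),("keyR",.513,.195,.066,.085),("black",.6,.211,.1035,.13)):
        m=(np.hypot(W[:,0]-x,W[:,1]-y)<.03)&(W[:,2]>zl)&(W[:,2]<zh);print(nm,np.round(np.median(W[m],0),4))
E
```

```text
[ 0.543314   -0.24676076  0.09662677] 0.01983124345741105 [-0.45688562 -0.08868286 -0.0177939 ]
27.4167
top silver 140 [ 545.9 -245.2   10.5   70.3] 86.9 XY [1.5 1.9] z [0.1122 0.1169]
top blue 140 [ 551.5 -192.1   10.4   69.8] 86.0 XY [ 2.  55.2] z [0.1122 0.1174]
top dark 142 [ 540.2 -299.    11.1   70.1] 86.7 XY [ -3.8 -52.6] z [0.1119 0.1163]
keyL [0.4987 0.274  0.0745]
keyR [0.5128 0.1959 0.0748]
black [0.5991 0.2117 0.1103]
scene silver 218 [ 544.4 -248.4   11.    69.6] 86.2 XY [ 1.5 -3.3] z [0.1132 0.1154]
scene blue 205 [ 550.3 -195.1   11.1   69.3] 87.5 XY [ 3.4 50.3] z [0.1131 0.1156]
scene dark 233 [ 538.1 -301.9   11.2   70. ] 86.3 XY [ -1.7 -56.9] z [0.113  0.1155]
keyL [0.4986 0.2675 0.0751]
keyR [0.513  0.1888 0.0747]
black [0.6011 0.2084 0.1104]
```

View pics/scene8.png

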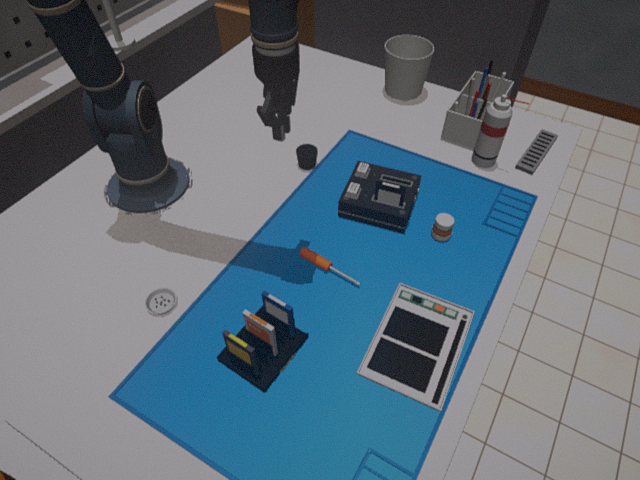

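View pics/top8.png

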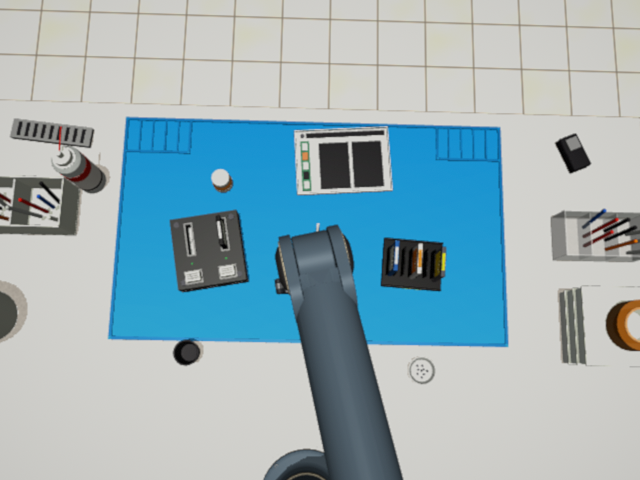

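The silver drive stands in the middle slot (scene about (260,330), top about (420,259)). Its top is at the same height as the racked drives, both keys are up, and nothing else has moved. I'll hand the job in now.

```bash
python3 - <<'E'
from rig import *
print(finish_job())
E
```

```text
the job is handed in; nothing more can be done
None
```

I ejected the silver drive, moved it to the middle slot of the black rack, and handed the job in at about 27 s of the 61 s allowed. I got no verdict back.

**What I did**
- **Eject:** I pushed the left key with closed fingers until it met a hard stop at about 23 N, then let it spring back. The drive's top rose from about 0.110 m to 0.1225 m, so it came up about 12 mm.
- **Lift and place:** I gripped the drive at 40 N across its thickness and lifted it clear of the dock, upright. I then lowered it at 10 mm/s until it touched the rack floor at the expected height, and only then released it.

**Last checks**
- **Silver drive:** its top is at 0.112–0.113 m, level with the two racked drives. It stands upright and in line with the rack to about 1°.
- **Everything else:** both keys are up. The black drive and racked drives are unmoved within measurement noise, and the other items look unmoved in both pictures. The arm is clear of everything.

**Disagreements**
- **Camera offset:** the two cameras disagreed by about 3 mm in x and y. I used their average, and the grasp position agreed with it. Above the slot I corrected 0.8 mm from the drive's position relative to the rack.
- **Rack fit:** the rack outline fitted poorly in the scene camera, but its position was within about 4 mm of the top camera's.
- **Key travel:** I measured about 13 mm rather than 14 mm, because contact was detected about 1 mm late. I relied on the hard stop instead.

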